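# Flip open the washer's splash cover and start the glass washer

### The job

Start the glass washer: with a fingertip under its lip, flip the yellow cover of the control box back past upright so that it stays open by itself, then press the green button under it fully down and let it go. Only push with the fingers, gently and without pinching the cover, and leave the blue-covered box and the mugs, cups and other things on the counter alone; the yellow cover stays open at the end.

Things in the scene. Friction and masses are not known exactly. Their poses are not given: they have to be found in the camera images.
- washer_box: the glass washer's control box with the yellow cover: grey, bolted to the counter, 120 (its x) by 120 (its y) by 80 mm high. Origin: centre of its underside on the counter. Its front (-x, where the lip juts out) looks roughly to world -y, within 0.4 rad; the cover hinges along y on the rear top edge, at x = +60, z = 80 mm. Walls 5 mm; the open well's floor, 45 mm up, carries the button.
- washer_cover (a joint): angle of the yellow cover: 0 shut (level), about 1.57 upright, 2.0 the stop where it leans back open. The hinge turns almost freely and has no spring: short of upright the cover falls shut, beyond it it falls back against the stop and stays.
- washer_flap: the yellow cover itself, a stiff plate of about 0.15 kg, 5 mm thick, 120 by 120 mm with a lip 64 mm wide that juts 35 mm beyond the box's front for a fingertip to get under. Origin on the hinge line at mid-width, level with its underside; the plate runs from there to the lip along its own -x, its underside faces its own -z (down when shut), and nothing is under the lip when shut but the counter 80 mm below.
- washer_lip (a point): middle of the front edge of the yellow cover's lip, at its underside, 155 mm from the hinge line (80 mm above the counter when shut)
- washer_button (a joint): travel of the green push button in the well, m: 0 up, 0.006 fully down; its spring takes about 5 N to hold it fully down and returns it
- washer_button_top (a point): centre of the top of the green button, 36 mm across, 67 mm above the counter; it is pressed straight down. It stands 12 mm nearer the box's front than the box's centre and is reached only with the cover open
- cooler_box: the beer cooler's control box with the blue cover: grey, bolted to the counter, 120 (its x) by 120 (its y) by 80 mm high. Origin: centre of its underside on the counter. Its front (-x, where the lip juts out) looks roughly to world -y, within 0.4 rad; the cover hinges along y on the rear top edge, at x = +60, z = 80 mm. Walls 5 mm; the open well's floor, 45 mm up, carries the button.
- cooler_cover (a joint): angle of the blue cover: 0 shut (level), about 1.57 upright, 2.0 the stop where it leans back open. The hinge turns almost freely and has no spring: short of upright the cover falls shut, beyond it it falls back against the stop and stays.
- cooler_flap: the blue cover itself, a stiff plate of about 0.15 kg, 5 mm thick, 120 by 120 mm with a lip 64 mm wide that juts 35 mm beyond the box's front for a fingertip to get under. Origin on the hinge line at mid-width, level with its underside; the plate runs from there to the lip along its own -x, its underside faces its own -z (down when shut), and nothing is under the lip when shut but the counter 80 mm below.
- cooler_lip (a point): middle of the front edge of the blue cover's lip, at its underside, 155 mm from the hinge line (80 mm above the counter when shut)
- cooler_button (a joint): travel of the red push button in the well, m: 0 up, 0.006 fully down; its spring takes about 5 N to hold it fully down and returns it
- cooler_button_top (a point): centre of the top of the red button, 36 mm across, 67 mm above the counter; it is pressed straight down. It stands 12 mm nearer the box's front than the box's centre and is reached only with the cover open
- stein: clear glass beer stein, 88 mm across, 130 mm high, handle at its +y; loose, to be left alone. Origin: centre of its underside
- white_mug: white ceramic mug, 80 mm across, 95 mm high, handle at its +y; loose, to be left alone. Origin: centre of its underside
- lilac_cup: lilac cup standing upside down, 76 mm across at the counter, 95 mm high; loose, to be left alone. Origin: centre of its underside
- green_cup: green cup standing upside down, 82 mm across at the counter, 80 mm high; loose, to be left alone. Origin: centre of its underside
- tumbler_jar: amber glass jar with steel lid, 72 mm across, 120 mm high; loose, to be left alone. Origin: centre of its underside
- cutlery_beaker: steel beaker full of cutlery, 76 mm across, about 210 mm high with the cutlery; loose, to be left alone. Origin: centre of its underside

How it is judged:
On the way, in this order (a step that is already met when the one before it is completed fails the run):
1. the yellow cover has been flipped back past upright and rests open with no finger on it (value of joint washer_cover above 1.8 rad and contact force between the fingers and washer_flap below 0.1 N), for 0.2 s.
2. the green button is pressed fully down with the yellow cover open (value of joint washer_button above 0.005 m and value of joint washer_cover above 1.8 rad), for 0.05 s.
At the end, for the whole second after the job is handed in: The yellow cover rests open (beyond 1.8 rad, turning slower than 0.1 rad/s), the green button is up again (within 1.5 mm), the blue cover is shut (within 0.05 rad), and every loose thing stands upright (within 0.2 rad) within 30 mm of where it began (value of joint washer_cover above 1.8 rad and velocity of joint washer_cover between -0.1 and 0.1 rad/s and value of joint washer_button below 0.0015 m and value of joint cooler_cover below 0.05 rad and distance of each of stein, white_mug, lilac_cup, green_cup, tumbler_jar, cutlery_beaker from where it was at the start of the episode below 0.03 m and angle between each of stein, white_mug, lilac_cup, green_cup, tumbler_jar, cutlery_beaker's own z axis and vertical below 0.2 rad); the robot touches nothing.
It fails at once if the blue cover is lifted by more than 0.1 rad (value of joint cooler_cover above 0.1 rad).
It fails at once if the yellow cover is pinched or forced (more than 25 N from the fingers) (contact force between the fingers and washer_flap above 25 N).
It fails at once if a mug, cup, glass, jar or beaker is lifted, carried, moved more than 30 mm or tipped beyond 0.4 rad (distance of any of stein, white_mug, lilac_cup, green_cup, tumbler_jar, cutlery_beaker from where it was at the start of the episode above 0.03 m or angle between any of stein, white_mug, lilac_cup, green_cup, tumbler_jar, cutlery_beaker's own z axis and vertical above 0.4 rad).
It also fails if it takes over 58 s, if anything falls off the work surface, if the arm or the gripper's body presses on something with over 40 N, if the wrist force passes 120 N, or if a joint passes its speed limit or range.

### The arm

A 6-joint arm with a two-finger parallel gripper is mounted at the origin on the work surface. World frame = base frame: x ahead of the robot, y to its left, z up, the work surface at z = 0. Lengths are in m, angles in rad, forces in N, time in s.
With the tool pointing down it reaches from about 0.35 to 0.975 m from the base axis. Payload 4.9 kg.
Tool frame: the origin (TCP) lies midway between the tips of the shut fingers; the grasp point (between the pads) lies 19 mm behind it; z points along the fingers, y is the line along which they close (so a half turn about z gives the same grasp; the last joint's range is limited). The gripper opens to 85 mm and grips with 20 to 120 N. Pads are 22 mm wide; open, the fingers measure 114 mm over their backs; the gripper's body (76 mm by 85 mm) begins 54 mm behind the grasp point. The pads swing forward as they close: fully open they stand 13 mm farther back than shut.
Start: joints at [-0.119, 0.053, 1.613, -0, 1.476, -0.119], TCP at [0.625, 0, 0.231] pointing down, gripper open.
Joint ranges: [-3.01, 3.01], [-1.01, 2.22], [0.06, 2.58], [-1.02, 4.17], [0.09, 2.62], [-3.14, 3.14]. Speed limits (rad/s): [2.57, 2.57, 3.14, 3.14, 3.14, 3.14].

### API

Orientations are given as a unit quaternion [w, x, y, z].
In Python, from plant import * gives the robot as it stands.
- The arm moves only by the tool jog_arm, never from a script. Its argument "targets" is a list of rows, each a list of 3 entries, a list of its own where there are three numbers: the shift along the tool's x, y, z in units of 25 mm (1.0 is 25 mm), then the turn, a rotation vector about the tool's x, y, z in units of 8 degrees (1.0 is 8 degrees), then the opening in per cent of the stroke, from 0 (shut) to 100 (fully open). A call has 1 to 8 rows; each row is the pose to reach, as a shift and turn from the pose commanded when the call began, along the tool's axes at that moment; what a row does not reach only later rows make up. A row lasts 1/8 s, in which the tool goes at most 62.5 mm and 10.7 degrees, less where a joint would pass 70% of its speed; a pose out of reach is approached as far as the arm can. A call with a gripper value outside its range is refused whole. The fingers move at their own pace and stop on an object; the grip force is fixed at half the most. Time passes only in rows, so rows that repeat a pose let the fingers close. It gives the time, the measured TCP pose, the force, the opening and the grip force at its end, in the units of the state.
- state(): the state, without advancing time (a new reading comes with each control period).
- grab_frame(name): name is "scene" or "side" or "wrist"; returns (picture, depth): 384x512x3 uint8, red, green, blue; 384x512 float32, m along the optical axis (not along the pixel's ray), 0 where there is no reading.
- camera_params(name): a dict with "fovy" (degrees; the focal length in pixels is half the picture's height over the tangent of half this angle, whatever the lens; pixels are square), "cx", "cy" (the principal point, pixels), "dist" ([k1, k2, p1, p2, k3] as OpenCV has them; the pictures are not rectified), "rvec" (rotation vector, rad) and "tvec" (3), from world to camera coordinates, as OpenCV has them; the wrist camera has in their place "hand_eye" (4x4, takes a point from camera to tool coordinates, whose origin is the TCP and whose axes are the flange's). Camera axes: x right, y down, z forward; pixel columns grow to the right and rows downward; lengths in m; the calibration is good to about 2 mm. A picture is of the moment at which its call begins: read the wrist's pose just before it. camera_params takes no time and is no camera call.
- job_done(): hands the job in; it is judged then, once.
The state is a dict: "time": time; "joint_pos": joint angles; "joint_vel": joint speeds; "joint_efforts": joint torques, N m; "tool_pos": TCP position; "tool_rot": TCP orientation; "contact_force": force on the tool from outside, world axes, zero at the start; "ft_torque": the same for the moment, N m; "gripper_width": opening from 0.0 (shut) to 1.0 (fully open); "grasp_force": force on a finger pad.
Only numpy, scipy, OpenCV 4.12 (cv2) and the standard library are available. Lean on these libraries where they do the work, as an engineer would, in place of code of your own. Each camera call takes 0.05 s, during which the arm holds its last target. There are 200 camera calls.

## Working session

There is one attempt and no reset: what is moved stays moved. The work goes in short steps, Python scripts to look and compute and a tool call to move; the robot and the scene stay as the last step left them, time stands still between calls to the robot, and variables do not carry over. Pictures are saved under pics/ and viewed, at most 10 in all, crops included, and the job is handed in when it is done.

Besides the shell and the picture viewer there is one more tool, called after ">>>" by a JSON object that holds its "fn" and its "kwargs", one argument or row to a line. jog_arm: Moves the arm, as the interface text tells. Its arguments: {"type":"object","properties":{"targets":{"type":"array"}},"required":["targets"]}

```bash
mkdir -p pics
cat > h.py <<'E'
from plant import *
import numpy as np, cv2
from scipy.spatial.transform import Rotation as R
def K(p):
    f=192/np.tan(np.radians(p["fovy"])/2); return np.array([[f,0,p["cx"]],[0,f,p["cy"]],[0,0,1]])
def cam2world(name,st=None):
    p=camera_params(name)
    if "rvec" in p:
        Rm=cv2.Rodrigues(np.array(p["rvec"],float))[0]; t=np.array(p["tvec"]).ravel(); return Rm.T,-Rm.T@t
    H=np.array(p["hand_eye"]); q=st["tool_rot"]; Rt=R.from_quat([q[1],q[2],q[3],q[0]]).as_matrix()
    return Rt@H[:3,:3], Rt@H[:3,3]+np.array(st["tool_pos"])
def onplane(name,uv,z,st=None):
    p=camera_params(name); n=cv2.undistortPoints(np.array(uv,float).reshape(-1,1,2),K(p),np.array(p["dist"],float)).reshape(-1,2)
    Rm,c=cam2world(name,st); d=np.c_[n,np.ones(len(n))]@Rm.T
    return c+d*((z-c[2])/d[:,2])[:,None]
def cloud(name,depth,st=None):
    vv,uu=np.mgrid[0:384,0:512]; p=camera_params(name)
    n=cv2.undistortPoints(np.c_[uu.ravel(),vv.ravel()].astype(float).reshape(-1,1,2),K(p),np.array(p["dist"],float)).reshape(-1,2)
    Rm,c=cam2world(name,st)
    return ((np.c_[n,np.ones(len(n))]*depth.reshape(-1,1))@Rm.T+c).reshape(384,512,3)
E
python3 - <<'E'
from h import *
print(state())
ims=[]
for n in("scene","side"):
    im,d=grab_frame(n); np.savez(f"pics/{n}0.npz",im=im,d=d); ims.append(im[...,::-1])
    print(n,cam2world(n)[1])
cv2.imwrite("pics/a.png",cv2.resize(np.vstack(ims),(512*600//768*1,600)) if 0 else ims[0]); cv2.imwrite("pics/b.png",ims[1])
E
```

```text
{'time': 0.0, 'joint_pos': array([-1.18993408e-01,  5.33443761e-02,  1.61429777e+00,  2.09341224e-05,
        1.47600433e+00, -1.19016701e-01]), 'joint_vel': array([-0.00096986, -0.00309818, -0.0003519 , -0.00083207, -0.00099676,
       -0.0025019 ]), 'joint_efforts': array([ 2.70554956e-04, -3.93670499e+01, -3.70175600e+01, -1.62778279e-04,
        6.93513779e-03, -6.06393527e-06]), 'tool_pos': array([6.24374912e-01, 8.51366042e-05, 2.30068509e-01]), 'tool_rot': array([-8.13652653e-04,  7.07098881e-01,  7.07113935e-01, -6.26601661e-04]), 'contact_force': array([0.93714576, 0.56034255, 0.47256293]), 'ft_torque': array([0.00821537, 0.01849167, 0.02194783]), 'grasp_force': 0.0, 'gripper_width': 0.998909672913199}
scene [ 1.38267284 -0.64852632  1.11047079]
side [ 0.48373708 -1.04915491  0.71181335]
```

View pics/a.png

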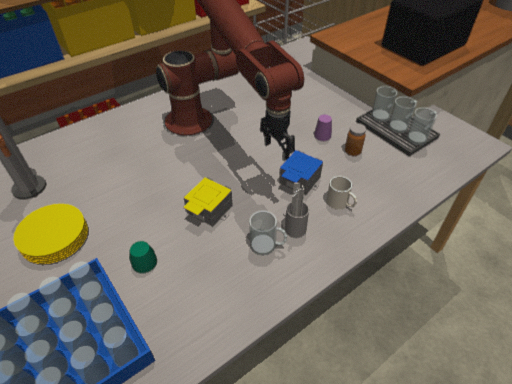

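View pics/b.png

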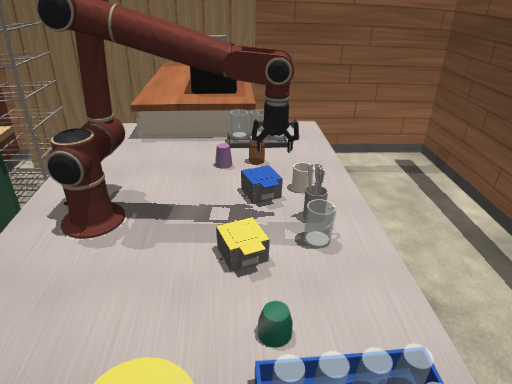

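The scene view shows the yellow cover at about (208,197) and the blue one at (302,168). In the side view the yellow cover is at (243,237), with its lip facing the camera; the stein (320,222) is on its right and the green cup (275,323) in front. Next I measure them.

Run:
```python
from h import *
for n in("scene","side"):
    z=np.load(f"pics/{n}0.npz"); im,d=z["im"],z["d"]; P=cloud(n,d)
    hsv=cv2.cvtColor(im,cv2.COLOR_RGB2HSV)
    for nm,lo,hi in(("yellow",20,35),("blue",105,125),("green",65,90),):
        m=((hsv[...,0]>=lo)&(hsv[...,0]<=hi)&(hsv[...,1]>120)&(d>0)&(P[...,0]<.95)&(P[...,0]>.3)&(abs(P[...,1])<.55)&(P[...,2]>.02)&(P[...,2]<.12))
        if nm!="green": m&=(P[...,2]>.07)
        k,l,s,c=cv2.connectedComponentsWithStats(m.astype(np.uint8))
        if k<2: continue
        i=1+np.argmax(s[1:,4]); q=P[l==i]
        r=cv2.minAreaRect(q[:,:2].astype(np.float32)); print(n,nm,s[i],np.round(np.median(q,0),3),r); print(np.round(cv2.boxPoints(r),3).tolist())
    # obstacles near: height map
    m=(P[...,2]>.03)&(P[...,2]<.23)&(P[...,0]>.35)&(P[...,0]<1.)&(abs(P[...,1])<.5)&(d>0)
    k,l,s,c=cv2.connectedComponentsWithStats(m.astype(np.uint8))
    for i in range(1,k):
        if s[i,4]>60: q=P[l==i]; print(n,s[i],c[i].round(),q.min(0).round(3),q.max(0).round(3))
```

```text
scene yellow [ 184  178   47   37 1043] [ 0.523 -0.225  0.084] ((0.5180314183235168, -0.22934234142303467), (0.1238558366894722, 0.1594316065311432), 20.542335510253906)
[[0.4320000112056732, -0.17599999904632568], [0.4880000054836273, -0.32600000500679016], [0.6039999723434448, -0.28200000524520874], [0.5479999780654907, -0.13300000131130219]]
scene blue [281 151  41  31 812] [0.609 0.135 0.084] ((0.6056932210922241, 0.130463644862175), (0.11922787129878998, 0.15929515659809113), 18.785200119018555)
[[0.5239999890327454, 0.18700000643730164], [0.574999988079071, 0.035999998450279236], [0.6880000233650208, 0.07400000095367432], [0.6359999775886536, 0.22499999403953552]]
scene green [130 241  26  30 569] [ 0.6   -0.508  0.068] ((0.5869665741920471, -0.506573498249054), (0.06734615564346313, 0.06881498545408249), 34.10295486450195)
[[0.5400000214576721, -0.4970000088214874], [0.578000009059906, -0.5540000200271606], [0.6340000033378601, -0.515999972820282], [0.5960000157356262, -0.45899999141693115]]
scene [315 115  17  21 287] [324. 125.] [0.426 0.369 0.03 ] [0.492 0.435 0.097]
scene 
[... 1322 characters left out ...]
5556965), 19.148555755615234)
[[0.5450000166893005, -0.527999997138977], [0.5550000071525574, -0.5550000071525574], [0.6179999709129333, -0.5329999923706055], [0.6079999804496765, -0.5059999823570251]]
side [249 135  16  24 233] [256. 149.] [0.569 0.401 0.031] [0.638 0.462 0.124]
side [216 143  16  20 271] [223. 153.] [0.421 0.372 0.03 ] [0.488 0.438 0.1  ]
side [ 292  163   45   79 2073] [315. 202.] [ 0.711 -0.202  0.03 ] [0.822 0.226 0.203]
side [241 165  42  32 991] [261. 181.] [0.524 0.05  0.03 ] [0.676 0.228 0.092]
side [ 216  217   54   48 1816] [242. 240.] [ 0.435 -0.31   0.03 ] [ 0.589 -0.133  0.091]
side [259 301  31  19 189] [274. 306.] [ 0.54  -0.5    0.045] [ 0.608 -0.474  0.083]
```

>>> {"fn": "jog_arm", "kwargs": {
  "targets": [
    [[-2,0,-2],[0,0,0],0],
    [[-4,-0.5,-2],[0,0,-1],0],
    [[-6.5,-1,-2],[0,0,-2],0],
    [[-9,-1.5,-2],[0,0,-2.5],0],
    [[-11.5,-2,-2],[0,0,-2.5],0],
    [[-14,-2.4,-2],[0,0,-2.5],0],
    [[-14.4,-2.4,-2],[0,0,-2.5],0],
    [[-14.4,-2.4,-2],[0,0,-2.5],0]
  ]
}}

```text
time: 1.1
tool_pos: [0.5647, -0.3603, 0.2805]
tool_rot: [-0.001, 0.574, 0.819, 0.0]
contact_force: [0.1, 0.7, -0.1]
gripper_width: 0.002
grasp_force: 0.0
```

>>> {"fn": "jog_arm", "kwargs": {
  "targets": [
    [[0,0,0],[0,1,0],0],
    [[0,0,0],[0,2,0],0],
    [[0,0,0],[0,3,0],0],
    [[0,0,0],[0,4,0],0],
    [[0,0,0],[0,5,0],0],
    [[0,0,0],[0,5.6,0],0],
    [[0,0,0],[0,5.6,0],0],
    [[0,0,0],[0,5.6,0],0]
  ]
}}

```text
time: 2.1
tool_pos: [0.5656, -0.3587, 0.282]
tool_rot: [-0.312, 0.53, 0.758, 0.218]
contact_force: [-0.2, -0.4, -0.0]
gripper_width: -0.001
grasp_force: 0.0
```

```bash
cat > w.py <<'E'
from h import *
f=np.array([.345,-.939,0]); f/=np.linalg.norm(f); z=np.array([0,0,1.]); hg=np.array([.4905,-.153,.08])
def show(*ps):
    s=state(); q=s["tool_rot"]; M=R.from_quat([q[1],q[2],q[3],q[0]]).as_matrix(); t=np.array(s["tool_pos"])
    r=t-hg; print("t",s["time"],"tcp",t.round(3),"F",s["contact_force"].round(1)); print("box frame: front %.3f up %.3f lat %.3f"%(r@f,r[2],r@np.cross(z,f)))
    print("axes z",M[:,2].round(3),"x",M[:,0].round(3),"joints",s["joint_pos"].round(2))
    for a,b in ps: print((a,b),((M.T@(hg+a*f+b*z-t))/.025).round(2))
E
python3 - <<'E'
from w import *
show((.19,.08),(.19,-.03),(.15,-.03))
im,d=grab_frame("side"); cv2.imwrite("pics/c.png",im[...,::-1])
E
```

```text
t 2.1 tcp [ 0.566 -0.359  0.282] F [-0.2 -0.4 -0. ]
box frame: front 0.219 up 0.202 lat -0.000
axes z [-0.242  0.661 -0.711] x [-0.245  0.667  0.704] joints [-0.8   0.56  1.05  0.37  2.23 -1.03]
(0.19, 0.08) [-2.61  0.01  4.28]
(0.19, -0.03) [-5.7   0.01  7.41]
(0.15, -0.03) [-4.57  0.01  8.53]
```

View pics/c.png

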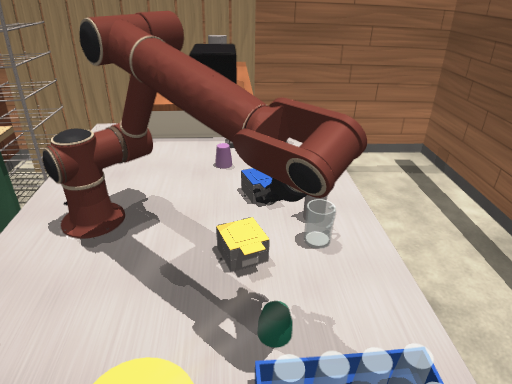

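Tilt reached; the side view shows the tool in front of the shut yellow cover (243,237), with the green cup (275,323) clear. Now I bring the tip down in front of the lip and under it.

>>> {"fn": "jog_arm", "kwargs": {
  "targets": [
    [[-1.3,0,2.1],[0,0,0],0],
    [[-2.6,0,4.3],[0,0,0],0],
    [[-4.2,0,5.9],[0,0,0],0],
    [[-5.7,0,7.4],[0,0,0],0],
    [[-5.7,0,7.4],[0,0,0],0],
    [[-5.1,0,8.0],[0,0,0],0],
    [[-4.6,0,8.5],[0,0,0],0],
    [[-4.6,0,8.5],[0,0,0],0]
  ]
}}

```text
time: 3.15
tool_pos: [0.543, -0.2962, 0.0533]
tool_rot: [-0.31, 0.53, 0.759, 0.218]
contact_force: [0.4, -0.3, 0.9]
gripper_width: 0.001
grasp_force: 0.0
```

Run:
```python
from w import *
c=lambda th,r=.142:(r*np.cos(np.radians(th))+.008*0,r*np.sin(np.radians(th)))
# TCP path: 10 mm off the underside of the cover at radius r
P=[(.150,-.03),(.150,-.015),(.150,.0)]
for th in (10,20,30,40,50,60,70,80,90,95,100,104):
    a=np.radians(th); r=.145 if th<50 else .135
    off=.004
    P.append((r*np.cos(a)+off*np.sin(a), r*np.sin(a)-off*np.cos(a)))
show(*P)
im,d=grab_frame("scene"); cv2.imwrite("pics/d.png",cv2.resize(im[130:280,130:330,::-1],(800,600),interpolation=cv2.INTER_CUBIC))
```

```text
t 3.15 tcp [ 0.543 -0.296  0.053] F [ 0.4 -0.3  0.9]
box frame: front 0.153 up -0.027 lat -0.000
axes z [-0.239  0.659 -0.713] x [-0.246  0.669  0.702] joints [-0.76  0.63  1.35  0.33  1.87 -1.13]
(0.15, -0.03) [-0.02  0.    0.16]
(0.15, -0.015) [ 0.4   0.   -0.26]
(0.15, 0.0) [ 0.82  0.01 -0.69]
(np.float64(0.14349171689743787), np.float64(0.021239754749656062)) [ 1.6   0.01 -1.11]
(np.float64(0.13762351058725938), np.float64(0.04583415029907833)) [ 2.46  0.01 -1.65]
(np.float64(0.1275736835487436), np.float64(0.06903589838486222)) [ 3.4   0.01 -2.03]
(np.float64(0.11364759469099796), np.float64(0.09014002563207227)) [ 4.39  0.01 -2.24]
(np.float64(0.08984050508015874), np.float64(0.10084484938231587)) [ 5.37  0.01 -1.88]
(np.float64(0.07096410161513778), np.float64(0.11491342951089922)) [ 6.3   0.01 -1.75]
(np.float64(0.049931489832108926), np.float64(0.12549042323279497)) [ 7.19  0.01 -1.46]
(np.float64(0.02738173499708444), np.float64(0.13225445394598037)) [ 8.03  0.01 -1.02]
(np.float64(0.004000000000000009), np.float64(0.135)) [ 8.77  0.01 -0.44]
(np.float64(-0.007781246478566881), np.float64(0.1348349072133763)) [ 9.1   0.01 -0.11]
(np.float64(-0.01950327297298676), np.float64(0.1336436393673158)) [9.4  0.01 0.26]
(np.float64(-0.02877827300085117), np.float64(0.13195761062965822)) [9.62 0.01 0.56]
```

View pics/d.png

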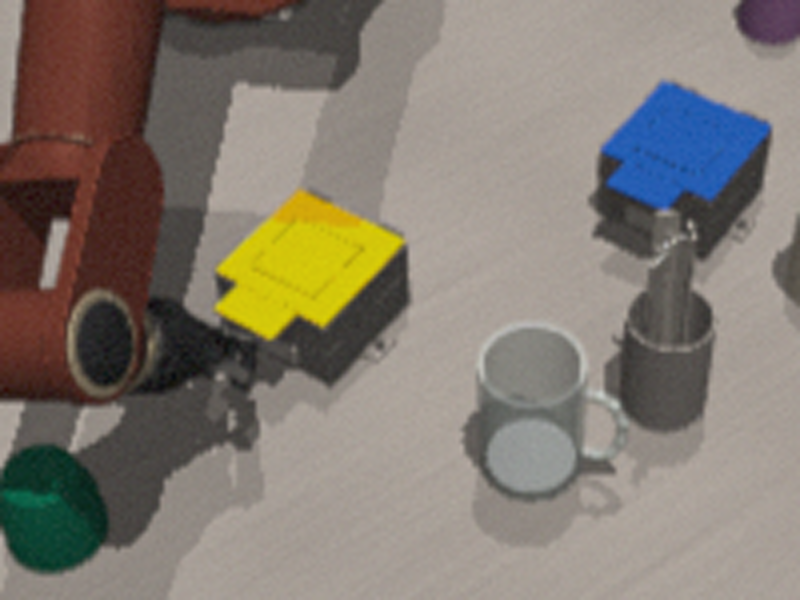

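The crop shows the finger tip at the lip's front edge (240,345), slightly under it, and everything else clear. I lift slowly.

>>> {"fn": "jog_arm", "kwargs": {
  "targets": [
    [[0.2,0,-0.1],[0,0,0],0],
    [[0.4,0,-0.2],[0,0,0],0],
    [[0.6,0,-0.4],[0,0,0],0],
    [[0.8,0,-0.6],[0,0,0],0],
    [[1.2,0,-0.9],[0,0,0],0],
    [[1.6,0,-1.1],[0,0,0],0],
    [[2.0,0,-1.4],[0,0,0],0],
    [[2.5,0,-1.6],[0,0,0],0]
  ]
}}

```text
time: 4.2
tool_pos: [0.536, -0.2804, 0.1227]
tool_rot: [-0.312, 0.53, 0.757, 0.219]
contact_force: [0.7, -0.1, 0.2]
gripper_width: 0.005
grasp_force: 0.4
```

Run:
```python
from w import *
show()
im,d=grab_frame("side"); cv2.imwrite("pics/e.png",cv2.resize(im[130:280,130:330,::-1],(800,600),interpolation=cv2.INTER_CUBIC))
```

```text
t 4.2 tcp [ 0.536 -0.28   0.123] F [ 0.7 -0.1  0.2]
box frame: front 0.135 up 0.043 lat -0.001
axes z [-0.241  0.662 -0.709] x [-0.243  0.667  0.705] joints [-0.75  0.52  1.38  0.35  1.95 -1.09]
```

View pics/e.png

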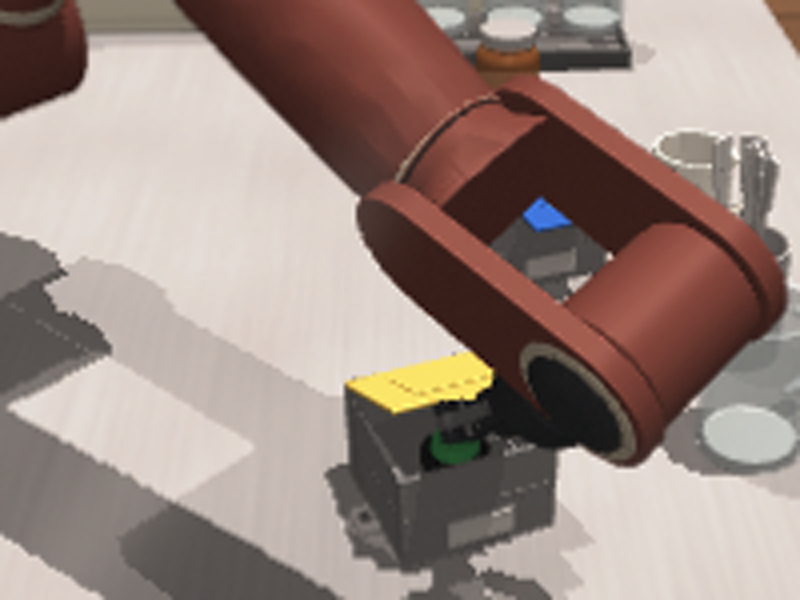

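The crop shows the yellow cover (420,380) lifted about 20° and the green button (455,448) exposed below the fingertip. I continue along the arc.

>>> {"fn": "jog_arm", "kwargs": {
  "targets": [
    [[0.5,0,-0.2],[0,0,0],0],
    [[0.9,0,-0.4],[0,0,0],0],
    [[1.4,0,-0.5],[0,0,0],0],
    [[1.9,0,-0.6],[0,0,0],0],
    [[2.4,0,-0.5],[0,0,0],0],
    [[2.9,0,-0.3],[0,0,0],0],
    [[3.4,0,-0.2],[0,0,0],0],
    [[3.8,0,-0.1],[0,0,0],0]
  ]
}}

```text
time: 5.25
tool_pos: [0.5134, -0.2183, 0.191]
tool_rot: [-0.312, 0.53, 0.757, 0.219]
contact_force: [0.7, 0.2, -0.4]
gripper_width: -0.001
grasp_force: 0.2
```

>>> {"fn": "jog_arm", "kwargs": {
  "targets": [
    [[0.5,0,0.1],[0,0,0],0],
    [[0.9,0,0.3],[0,0,0],0],
    [[1.3,0,0.5],[0,0,0],0],
    [[1.7,0,0.7],[0,0,0],0],
    [[2.1,0,1.0],[0,0,0],0],
    [[2.5,0,1.3],[0,0,0],0],
    [[2.8,0,1.6],[0,0,0],0],
    [[3.1,0,1.9],[0,0,0],0]
  ]
}}

```text
time: 6.25
tool_pos: [0.4831, -0.1352, 0.2115]
tool_rot: [-0.312, 0.53, 0.757, 0.219]
contact_force: [0.4, 0.0, -0.1]
gripper_width: 0.004
grasp_force: 0.0
```

Run:
```python
from w import *
show((.072,.15),(-.03,.132))
im,d=grab_frame("scene"); im2,_=grab_frame("side"); cv2.imwrite("pics/f.png",np.hstack([cv2.resize(i[130:280,130:330,::-1],(400,300),interpolation=cv2.INTER_CUBIC) for i in(im,im2)]))
```

```text
t 6.25 tcp [ 0.483 -0.135  0.211] F [ 0.4  0.  -0.1]
box frame: front -0.019 up 0.131 lat -0.001
axes z [-0.241  0.662 -0.709] x [-0.243  0.667  0.705] joints [-0.64  0.16  1.67  0.43  1.97 -0.96]
(0.072, 0.15) [-2.07  0.04 -3.1 ]
(-0.03, 0.132) [0.32 0.03 0.29]
```

View pics/f.png

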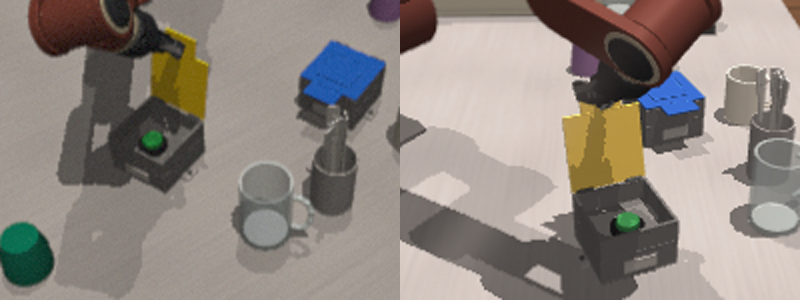

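Both crops show the yellow cover standing open past upright (scene (178,75), side (603,150)) with the green button exposed. I back off, turn the tool upright and measure the button and cover.

>>> {"fn": "jog_arm", "kwargs": {
  "targets": [
    [[-0.5,0,-0.8],[0,0,0],0],
    [[-1.2,0,-1.8],[0,0,0],0],
    [[-2.1,0,-3.1],[0,-1,0],0],
    [[-2.1,0,-3.1],[0,-2,0],0],
    [[-2.1,0,-3.1],[0,-3,0],0],
    [[-2.1,0,-3.1],[0,-4,0],0],
    [[-2.1,0,-3.1],[0,-5,0],0],
    [[-2.1,0,-3.1],[0,-5.6,0],0]
  ]
}}

```text
time: 7.35
tool_pos: [0.5149, -0.222, 0.2302]
tool_rot: [0.002, 0.573, 0.819, -0.001]
contact_force: [0.5, -0.2, 0.1]
gripper_width: -0.003
grasp_force: 0.0
```

Run:
```python
from w import *
for n in("scene","side"):
    im,d=grab_frame(n); P=cloud(n,d); hsv=cv2.cvtColor(im,cv2.COLOR_RGB2HSV)
    near=(abs(P[...,0]-.51)<.12)&(abs(P[...,1]+.2)<.15)&(d>0)
    m=near&(hsv[...,0]>45)&(hsv[...,0]<80)&(hsv[...,1]>110)&(P[...,2]>.055)&(P[...,2]<.08)
    uv=np.argwhere(m)[:,::-1]
    if len(uv): p=onplane(n,uv.mean(0),.067)[0]; print(n,len(uv),"button",p.round(3),"from plan",((p-hg)@f).round(3), ((p-hg)@np.cross(z,f)).round(3))
    y=near&(hsv[...,0]>18)&(hsv[...,0]<36)&(hsv[...,1]>120)&(P[...,2]>.09); q=P[y]-hg
    if len(q): k=np.polyfit(q[:,2],q@f,1); print("cover angle",np.pi/2+np.arctan(-k[0]),len(q))
show((.072,.03),(.072,-.008),(.072,-.022))
```

```text
scene 75 button [ 0.522 -0.226  0.067] from plan 0.08 0.005
cover angle 1.7040956628489936 970
side 90 button [ 0.515 -0.229  0.067] from plan 0.08 -0.003
cover angle 1.9590584735795398 1450
t 7.45 tcp [ 0.515 -0.221  0.23 ] F [ 0.1  0.3 -0. ]
box frame: front 0.072 up 0.150 lat -0.001
axes z [ 0.001 -0.    -1.   ] x [-0.344  0.939 -0.001] joints [-0.54 -0.1   1.77  0.    1.48 -0.89]
(0.072, 0.03) [0.01 0.03 4.8 ]
(0.072, -0.008) [0.01 0.03 6.32]
(0.072, -0.022) [0.01 0.03 6.88]
```

>>> {"fn": "jog_arm", "kwargs": {
  "targets": [
    [[-0.1,0,1.5],[0,0,0],0],
    [[-0.1,0,3.0],[0,0,0],0],
    [[-0.1,0,4.5],[0,0,0],0],
    [[-0.1,0,5.8],[0,0,0],0],
    [[-0.1,0,6.3],[0,0,0],0],
    [[-0.1,0,6.5],[0,0,0],0],
    [[-0.1,0,6.7],[0,0,0],0],
    [[-0.1,0,6.7],[0,0,0],0]
  ]
}}

```text
time: 8.45
tool_pos: [0.5166, -0.2253, 0.0635]
tool_rot: [0.001, 0.574, 0.819, -0.0]
contact_force: [-1.6, -0.4, 3.4]
gripper_width: -0.0
grasp_force: 1.7
```

Contact with the spring (3.4 N); I press on until the force rises past the bottom.

>>> {"fn": "jog_arm", "kwargs": {
  "targets": [
    [[0,0,0.1],[0,0,0],0],
    [[0,0,0.15],[0,0,0],0],
    [[0,0,0.2],[0,0,0],0],
    [[0,0,0.2],[0,0,0],0]
  ]
}}

```text
time: 8.95
tool_pos: [0.5168, -0.2254, 0.0608]
tool_rot: [0.001, 0.573, 0.819, -0.0]
contact_force: [-7.9, 3.2, 17.9]
gripper_width: 0.001
grasp_force: 8.9
```

17.9 N is well above the 5 N spring, so the button is at its stop. I release and lift clear.

>>> {"fn": "jog_arm", "kwargs": {
  "targets": [
    [[0,0,0.2],[0,0,0],0],
    [[0,0,-0.4],[0,0,0],0],
    [[0,0,-1.5],[0,0,0],0],
    [[0,0,-3.5],[0,0,0],0],
    [[0,0,-5.5],[0,0,0],0],
    [[-1,0,-7.5],[0,0,0],0],
    [[-2,0,-9],[0,0,0],0],
    [[-2,0,-9],[0,0,0],0]
  ]
}}

```text
time: 9.95
tool_pos: [0.5347, -0.2737, 0.2867]
tool_rot: [0.004, 0.574, 0.819, 0.0]
contact_force: [0.7, -0.8, 0.1]
gripper_width: -0.0
grasp_force: 0.0
```

Run:
```python
from w import *
show()
im,d=grab_frame("side"); P=cloud("side",d); hsv=cv2.cvtColor(im,cv2.COLOR_RGB2HSV)
near=(abs(P[...,0]-.51)<.12)&(abs(P[...,1]+.2)<.15)&(d>0)
m=near&(hsv[...,0]>45)&(hsv[...,0]<80)&(hsv[...,1]>110)&(P[...,2]>.04)&(P[...,2]<.08); print("button z",np.percentile(P[m][:,2],[20,50,80]).round(4))
cv2.imwrite("pics/g.png",cv2.resize(im[130:340,130:350,::-1],(628,600)))
```

```text
t 9.95 tcp [ 0.535 -0.274  0.287] F [ 0.7 -0.8  0.1]
box frame: front 0.129 up 0.207 lat -0.000
axes z [ 0.007 -0.005 -1.   ] x [-0.341  0.94  -0.007] joints [-0.6  -0.04  1.61  0.    1.56 -0.94]
button z [0.0644 0.0664 0.0678]
```

View pics/g.png

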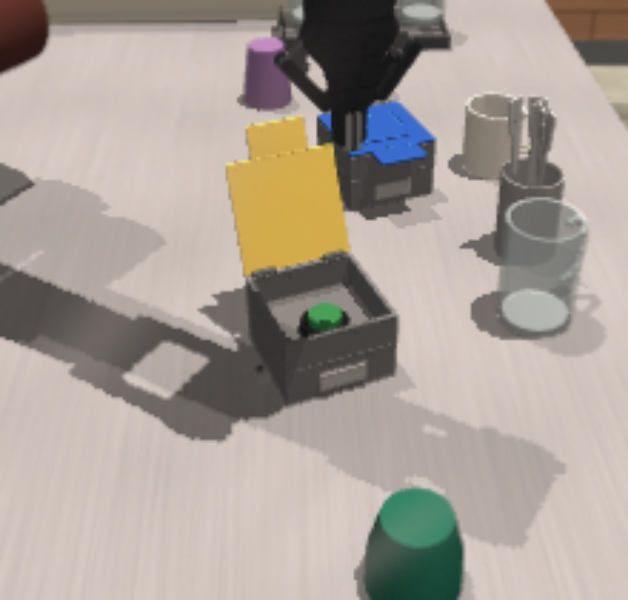

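The picture shows the yellow cover open at (290,200), the green button up again at (325,317), the blue cover shut at (380,135), and the other things in place.

```bash
python3 -c "
from plant import *
print(job_done())"
```

```text
the job is handed in; nothing more can be done
None
```

I flipped the yellow cover open and it stays there by itself. I then pressed the green button to its stop and released it, and handed the job in at about 10 s with nothing else disturbed; the hand-in returned no verdict.

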